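# Set out the cell rebuild kit around the end plate

### The arm

A 6-joint arm with a two-finger parallel gripper is mounted at the origin on a cart in front of the work surface, level with it; the furniture and walls round the work are solid. World frame = base frame: x ahead of the robot, y to its left, z up, the work surface at z = 0. Lengths are in m, angles in rad, forces in N, time in s.
With the tool pointing down it reaches from about 0.325 to 1 m from the base axis. Payload 5.1 kg.
Tool frame: the origin (TCP) lies at the very end of the fingers, on their centre line; the grasp point (between the pads) lies 19 mm behind it (grip_point_offset is the distance from the TCP to the grasp point, in m); z points along the fingers, y is the direction in which the jaws open and shut (so a half turn about z gives the same grasp; the last joint's range is limited). The gripper opens to 85 mm and grips with 20 to 120 N. Pads are 22 mm wide; open, the fingers measure 114 mm over their backs; the gripper's body (76 mm by 85 mm) begins 54 mm behind the grasp point. The pads swing forward as they close: fully open they stand 13 mm farther back than shut.
Start: joints at [1.147, 0.124, 1.65, -0, 1.367, -0.083], TCP at [0.217, 0.613, 0.231] pointing down, gripper open.
Joint ranges: [-2.61, 2.61], [-1.02, 2.33], [0.03, 2.71], [-1.35, 4.49], [0.32, 2.68], [-2.91, 2.91]. Speed limits (rad/s): [2.57, 2.57, 3.14, 3.14, 3.14, 3.14].

### API

Orientations are given as a unit quaternion [w, x, y, z].
In Python, from workcell import get_state, read_camera, camera_model, hand_in, grip_point_offset gives the robot as it stands.
- The arm moves only by the tool carry_out, never from a script. Its argument "moves" is a list of rows, each an object with "translation": the shift along the world's x, y, z in cm, a list of three; "dr": the turn, a rotation vector about the world's x, y, z in rad, a list of three. In form: [{"translation": [x, y, z], "dr": [ax, ay, az]}, ...]. A call has 1 to 5 rows; each row shifts and turns the pose as measured when the row begins; what a row does not reach is not made up. A row lasts 1/10 s, in which the tool goes at most 50 mm and 8.59 degrees, less where a joint would pass 70% of its speed; a pose out of reach is approached as far as the arm can. A call is refused whole if a number of a shift passes 5 or a number of a turn 0.15, either way. A call with a gripper value outside its range is refused whole. "jaw" is the closure, from 0 (fully open) to 1 (shut), set as the call begins (left out, the last holds). The fingers move at their own pace and stop on an object; the grip force is fixed at half the most. Time passes only in rows, so rows that do not move let the fingers close. It gives the time, the measured TCP pose, the force and the opening at its end, in the units of the state.
- get_state(): the state, without advancing time (a new reading comes with each control period).
- read_camera(name): name is "scene" or "top" or "wrist"; returns the picture (420x560x3 uint8, red, green, blue); there is no depth.
- camera_model(name): a dict with "intrinsics" (3x3 intrinsics, pixels), "dist_coeffs" ([k1, k2, p1, p2, k3] as OpenCV has them; the pictures are not rectified), "origin" and "rotation" of the camera in the world; the wrist camera has in their place "tool_from_camera" (4x4, takes a point from camera to tool coordinates, whose origin is the TCP and whose axes are the flange's). Camera axes: x right, y down, z forward; pixel columns grow to the right and rows downward; lengths in m; the calibration is good to about 2 mm. A picture is of the moment at which its call begins: read the wrist's pose just before it. camera_model takes no time and is no camera call.
- hand_in(): hands the job in, once; it reports no verdict.
The state is a dict: "time_s": time; "qpos": joint angles; "qvel": joint speeds; "tau": joint torques, N m; "position": TCP position; "tool_rot": TCP orientation; "ft_force": force on the tool from outside, world axes, zero at the start; "torque": the same for the moment, N m; "finger_gap": opening from 0.0 (shut) to 1.0 (fully open).
Only numpy, scipy, OpenCV 4.12 (cv2) and the standard library are available. Lean on these libraries where they do the work, as an engineer would, in place of code of your own. Each camera call takes 0.05 s, during which the arm holds its last target.

### The job

Set out the kit for rebuilding the flow cell around the steel end plate. Lay the green spacer ring flat on the middle of the plate and stand the white-capped vial on the middle of the ring; stand the black-capped vial on the bench behind the plate (the side away from the robot), and the yellow cap, still open side up, on the bench between the plate and the blue bin, each of these two opposite the middle of the plate's edge on that side and with a gap of about 3 cm to that edge. Never tip the vials over, and leave the tape roll and the marker where they are.

Things in the scene. Friction and masses are not known exactly. Their poses are not given: they have to be found in the camera images.
- plate: The grey steel end plate, a flat square 92 x 92 x 11 mm with a bolt hole near each corner, lying flat and fixed to the bench. Origin: centre of its underside, on the bench; the top face is 11 mm above. x axis: horizontal, away from the robot within 0.2 rad, at right angles to the far edge; y axis: to the left, at right angles to the left edge.
- bin: The open blue plastic bin, 87 (x) x 112 (y) x 62 mm high, fixed to the bench to the left or to the right of the plate, 215 to 275 mm from centre to centre. Origin: centre of its underside.
- spacer_mid (a point): The flat green plastic spacer ring, outside diameter 48 mm, hole 12 mm, 12 mm thick, lying flat. The point is its centre, 6 mm above its underside; z up.
- white_vial_mid (a point): The glass sample vial with the white cap and tan contents, 27 mm diameter, 50 mm high (cap, 23 mm diameter, on the top 6 mm), standing. The point is its centre, 25 mm above its underside; z up.
- black_vial_mid (a point): The glass sample vial with the black cap and tan contents, the same size: 27 mm diameter, 50 mm high, standing. The point is its centre, 25 mm above its underside; z up.
- cap_mid (a point): The small yellow plastic cap, a round cup 22 mm in diameter and 16 mm high, open side up. The point is its centre, 8 mm above its underside; z up.
- tape: A roll of black tape lying flat at the front of the bench, 93 mm diameter, 19 mm high, a bystander. Origin: centre of its underside.
- marker: A white felt marker with a blue cap, lying at the front of the bench, 14 x 132 x 15 mm (long axis y), a bystander. Origin: centre of its underside.
Not all that is in view belongs to the job. What is meant by the part that bears spacer_mid is not pink, purple or red, and is the smaller of those in its own colour.

How it is judged:
At the end, for the whole second after the job is handed in: Spacer flat on the plate within 12 mm of its centre; white-capped vial upright on it within 10 mm of its centre; black-capped vial behind the plate, yellow cap beside it towards the bin, upright on the bench, gap to the edge 30 +/- 15 mm, within 15 mm of the edge's middle. All at rest (horizontal distance between spacer_mid and plate below 0.012 m and z of spacer_mid in the frame of plate between 0.013 and 0.021 m and angle between each of spacer_mid, white_vial_mid, black_vial_mid's own z axis and vertical below 0.12 rad and horizontal distance between white_vial_mid and spacer_mid below 0.01 m and z of white_vial_mid in the frame of plate between 0.043 and 0.053 m and x of black_vial_mid in the frame of plate between 0.0745 and 0.1045 m and y of black_vial_mid in the frame of plate between -0.015 and 0.015 m and height (world z) of black_vial_mid between 0.02 and 0.03 m and x of cap_mid in the frame of plate between -0.015 and 0.015 m and height (world z) of cap_mid between 0.003 and 0.013 m and angle between cap_mid's own z axis and vertical below 0.15 rad and ((y of bin in the frame of plate above 0 m and y of cap_mid in the frame of plate between 0.072 and 0.102 m) or (y of bin in the frame of plate below 0 m and y of cap_mid in the frame of plate between -0.102 and -0.072 m)) and linear speed of each of spacer, white_vial, black_vial, cap below 0.02 m/s); the robot touches nothing.
It fails at once if the tape roll or the marker is moved by more than 20 mm (distance of any of tape, marker from where it was at the start of the episode above 0.02 m).
It fails at once if a vial is tipped over (more than 0.6 rad) (angle between any of white_vial_mid, black_vial_mid's own z axis and vertical above 0.6 rad).
It also fails if it takes over 118 s, if anything falls off the work surface, if the arm or the gripper's body presses on something with over 40 N, if the wrist force passes 120 N, or if a joint passes its speed limit or range.

## Working session

There is one attempt and no reset: what is moved stays moved. The work goes in short steps, Python scripts to look and compute and a tool call to move; the robot and the scene stay as the last step left them, time stands still between calls to the robot, and variables do not carry over. Pictures are saved under pics/ and viewed, and the job is handed in when it is done.

Besides the shell and the picture viewer there is one more tool, called after "Emit:" in YAML: its name, and indented under it one key for each argument. carry_out: Moves the arm, as the interface text tells. Its arguments: {"type":"object","properties":{"moves":{"type":"array"},"jaw":{"type":"number"}},"required":["moves"]}

```bash
ls; mkdir -p pics
python3 - <<'E'
from workcell import *
import cv2
print(get_state(), grip_point_offset)
for n in ("scene","top"):
    cv2.imwrite(f"pics/{n}0.png", read_camera(n)[:,:,::-1]); print(n,camera_model(n))
print(camera_model("wrist"))
E
```

```text
pics
{'time_s': 0.0, 'qpos': array([ 1.14737208e+00,  1.24532973e-01,  1.65168481e+00, -1.37164749e-05,
        1.36750571e+00, -8.26064908e-02]), 'qvel': array([-0.00049396,  0.00013161, -0.00201674,  0.00101968, -0.0011722 ,
       -0.00023628]), 'tau': array([-2.99643456e-03, -4.23600769e+01, -3.65455520e+01, -3.81843984e-04,
        7.04367427e-03,  4.53068665e-06]), 'position': array([0.21704797, 0.6120359 , 0.2300286 ]), 'tool_rot': array([-2.60198313e-04,  1.69583849e-01,  9.85515187e-01, -1.03317772e-03]), 'ft_force': array([ 0.19161248, -0.34033577,  0.51373961]), 'torque': array([-0.01171264, -0.0099854 , -0.0119073 ]), 'finger_gap': 1.0001587977560333} 0.0187
scene {'intrinsics': array([[497.87840282,   0.        , 282.64674388],
       [  0.        , 497.87840282, 211.10745851],
       [  0.        ,   0.        ,   1.        ]]), 'dist_coeffs': array([-0.16321787,  0.        ,  0.        ,  0.        ,  0.        ]), 'origin': array([ 0.01114708, -0.66209312,  0.89162816]), 'rotation': array([-0.36333297,  0.86294473, -0.32272422,  0.13843636])}
top {'intrinsics': array(
[... 284 characters left out ...]
26778373]), 'rotation': array([ 0.06900363, -0.69810361,  0.71014209, -0.05990042])}
{'intrinsics': array([[307.14368546,   0.        , 275.61431797],
       [  0.        , 307.14368546, 209.66012107],
       [  0.        ,   0.        ,   1.        ]]), 'dist_coeffs': array([0.01048815, 0.        , 0.        , 0.        , 0.        ]), 'tool_from_camera': array([[ 1.44794145e-04, -9.44762274e-01, -3.27756350e-01,
         8.45974672e-02],
       [ 9.99999721e-01, -1.03246037e-04,  7.39381753e-04,
        -1.14780220e-04],
       [-7.32379531e-04, -3.27756366e-01,  9.44761995e-01,
        -1.42435509e-01],
       [ 0.00000000e+00,  0.00000000e+00,  0.00000000e+00,
         1.00000000e+00]])}
```

View pics/scene0.png

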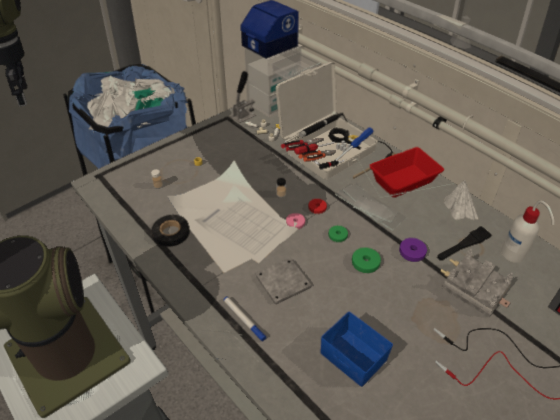

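View pics/top0.png

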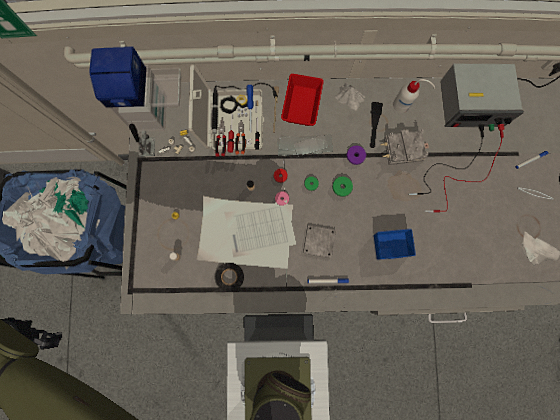

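The scene view shows the white-capped vial at (156,178), the yellow cap at (198,160), the black-capped vial at (281,187), the small green ring at (338,233), the plate at (283,281) and the bin to its right at (356,348). In the top view these are at (173,256), (175,215), (250,184), (311,183), (319,239) and (394,243).

```bash
cat > h.py <<'E'
from workcell import *
import cv2, numpy as np
from scipy.spatial.transform import Rotation as R
def q2R(q): return R.from_quat(np.asarray(q),scalar_first=True).as_matrix()
def cam(n,st=None):
    m=camera_model(n)
    if n=="wrist":
        st=st or get_state(); T=np.eye(4);T[:3,:3]=q2R(st["tool_rot"]);T[:3,3]=st["position"]
        T=T@m["tool_from_camera"]; return m,T[:3,:3],T[:3,3]
    return m,q2R(m["rotation"]),np.asarray(m["origin"])
def ray(c,px):
    m,Rm,o=c
    u=cv2.undistortPoints(np.array(px,float).reshape(-1,1,2),m["intrinsics"],m["dist_coeffs"])[:,0]
    d=np.c_[u,np.ones(len(u))]@Rm.T
    return o,d
def onz(c,px,z):
    o,d=ray(c,px); return o+d*((z-o[2])/d[:,2])[:,None]
def proj(c,P):
    m,Rm,o=c
    return cv2.projectPoints((np.atleast_2d(P)-o)@Rm,np.zeros(3),np.zeros(3),m["intrinsics"],m["dist_coeffs"])[0][:,0]
E
python3 - <<'E'
from h import *
for n,rois in (("top",dict(plate=(295,215,345,265),green=(300,172,322,194),black=(240,172,262,196),yellow=(165,205,187,225),white=(160,245,188,268))),("scene",dict(plate=(250,250,320,305),green=(322,220,355,246),black=(268,172,294,202),yellow=(186,150,210,170),white=(145,165,170,192)))):
    im=cv2.imread(f"pics/{n}0.png")
    rows=[]
    for k,(a,b,c,d) in rois.items():
        rows.append(cv2.resize(im[b:d,a:c],(260,260),interpolation=cv2.INTER_NEAREST))
    rows.append(np.zeros((260,260,3),np.uint8))
    cv2.imwrite(f"pics/z_{n}.png",np.vstack([np.hstack(rows[:3]),np.hstack(rows[3:])]))
    hsv=cv2.cvtColor(im,cv2.COLOR_BGR2HSV)
    c=cam(n)
    for k,lo,hi,z in (("green",(60,100,50),(90,255,255),.012),("yellow",(18,110,90),(32,255,255),.012)):
        m=cv2.inRange(hsv,lo,hi); nn,l,s,ce=cv2.connectedComponentsWithStats(m)
        a,b,cc,d=rois[k]
        for i in range(1,nn):
            if s[i,4]>15 and (a<ce[i][0]<cc and b<ce[i][1]<d): print(n,k,ce[i],s[i],onz(c,ce[i],z))
E
```

```text
top green [311.11594203 183.01449275] [305 177  14  13 138] [[ 0.6601564  -0.12397572  0.012     ]]
top yellow [174.88636364 215.20454545] [172 212   7   8  44] [[0.55886785 0.33232551 0.012     ]]
scene green [337.8852459  233.27459016] [329 226  19  16 244] [[ 0.6588087  -0.13001811  0.012     ]]
scene yellow [197.57142857 161.06349206] [194 157   8   9  63] [[0.55927628 0.32754268 0.012     ]]
```

View pics/z_top.png

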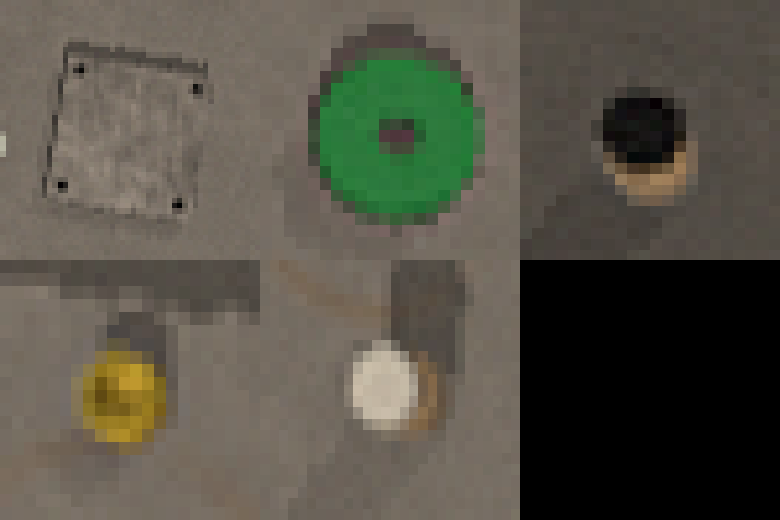

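View pics/z_scene.png

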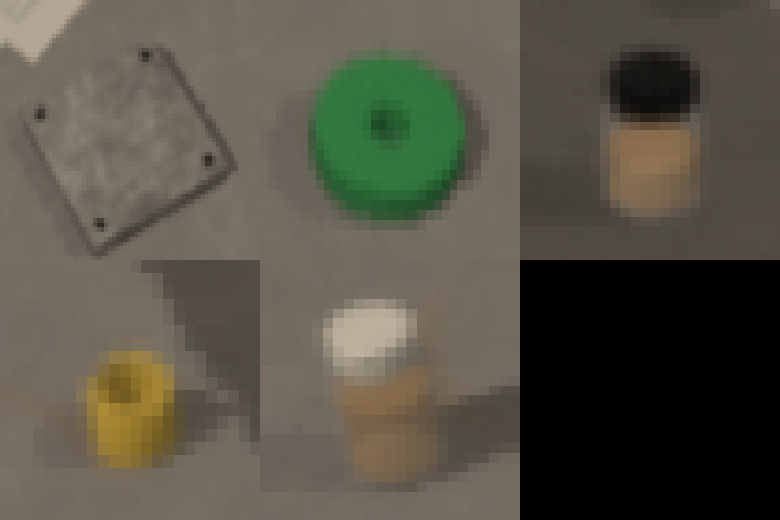

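Run:
```python
from h import *
t=cam("top");s=cam("scene")
ht=np.array([(80,68),(197,90),(62,185),(179,204)])/5.2+[295,215]-.5
P=onz(t,ht,.011);print("top",P.round(4),P.mean(0).round(4))
hs=np.array([(40,113),(145,55),(100,224),(209,160)])/[3.714,4.727]+[250,250]-.5
Q=onz(s,hs,.011);print("scene",Q.round(4),Q.mean(0).round(4))
for P in (P,Q):
  for a,b in((2,0),(3,1),(1,0),(3,2)):
    d=P[b]-P[a];print(np.degrees(np.arctan2(d[1],d[0])).round(2),np.hypot(*d[:2]).round(4))
for n,pt,ps in(("black",(249.8,183),(280.3,180)),("white",(172.9,255.9),(155.3,172))):
  print(n,onz(t,pt,.05),onz(s,ps,.05))
```

```text
top [[ 0.5097 -0.115   0.011 ]
 [ 0.4943 -0.1883  0.011 ]
 [ 0.436  -0.1014  0.011 ]
 [ 0.4228 -0.1741  0.011 ]] [ 0.4657 -0.1447  0.011 ]
scene [[ 0.4384 -0.1019  0.011 ]
 [ 0.5105 -0.1166  0.011 ]
 [ 0.4237 -0.1749  0.011 ]
 [ 0.4967 -0.1896  0.011 ]] [ 0.4673 -0.1457  0.011 ]
-10.45 0.0749
-11.25 0.0729
78.17 0.0749
79.71 0.0739
78.6 0.0745
79.32 0.0743
168.47 0.0735
168.63 0.0745
black [[0.65422109 0.07889864 0.05      ]] [[0.65366035 0.07760839 0.05      ]]
white [[0.42109657 0.32437209 0.05      ]] [[0.42379608 0.32124146 0.05      ]]
```

Emit:
carry_out:
  moves:
    - {"translation": [3.4, -2.8, -1.1], "dr": [0, 0, 0.03]}
    - {"translation": [3.4, -2.8, -1.1], "dr": [0, 0, 0.03]}
    - {"translation": [3.4, -2.8, -1.1], "dr": [0, 0, 0.03]}
    - {"translation": [3.4, -2.8, -1.1], "dr": [0, 0, 0.03]}
    - {"translation": [3.4, -2.8, -1.1], "dr": [0, 0, 0.03]}
  jaw: 0.45

```text
time_s: 0.6
position: [0.3869, 0.4705, 0.1731]
tool_rot: [-0.001, 0.087, 0.996, 0.0]
ft_force: [0.2, 0.4, 0.3]
finger_gap: 0.546
```

Emit:
carry_out:
  moves:
    - {"translation": [3.4, -2.8, -1.1], "dr": [0, 0, 0]}
    - {"translation": [3.4, -2.8, -1.1], "dr": [0, 0, 0]}
    - {"translation": [3.4, -2.8, -1.1], "dr": [0, 0, 0]}
    - {"translation": [3.4, -2.8, -1.1], "dr": [0, 0, 0]}
    - {"translation": [3.4, -2.8, -1.1], "dr": [0, 0, 0]}

```text
time_s: 1.1
position: [0.5613, 0.3227, 0.1133]
tool_rot: [-0.002, 0.086, 0.996, -0.001]
ft_force: [0.3, 0.6, 0.6]
finger_gap: 0.551
```

```bash
cat > look.py <<'E'
import sys
from h import *
st=get_state(); im=read_camera("wrist")[:,:,::-1].copy(); c=cam("wrist",st)
name=sys.argv[1]; cv2.imwrite(f"pics/{name}.png",im); np.save(f"pics/{name}.npy",np.r_[st["position"],st["tool_rot"]])
print("pos",st["position"].round(4),"t",st["time_s"])
print("tcp-down px",proj(c,[[*st["position"][:2],0]]).round(0))
hsv=cv2.cvtColor(im,cv2.COLOR_BGR2HSV)
for k,lo,hi,z in (("green",(60,100,50),(90,255,255),.012),("yellow",(18,110,90),(32,255,255),.012)):
    m=cv2.inRange(hsv,lo,hi); nn,l,s,ce=cv2.connectedComponentsWithStats(m)
    for i in range(1,nn):
        if s[i,4]>200: print(k,ce[i].round(1),s[i],onz(c,ce[i],z)[0].round(4))
E
python3 look.py w1
```

```text
pos [0.5613 0.3227 0.1133] t 1.1
tcp-down px [[276. 206.]]
yellow [284.1 210.6] [270 194  30  35 801] [0.5629 0.3296 0.012 ]
yellow [ 44.8 341. ] [ 31 329  25  29 230] [0.6556 0.0773 0.012 ]
```

View pics/w1.png

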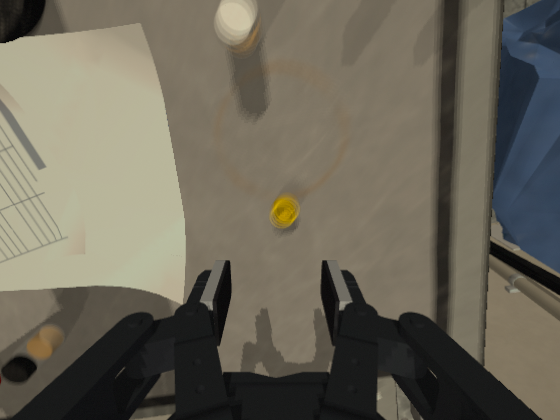

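The wrist picture (slightly blurred) shows the cap at (284,211), near the spot under the TCP (276,206), and the white vial at (237,20).

Emit:
carry_out:
  moves:
    - {"translation": [0, 0.7, -2], "dr": [0, 0, 0]}
    - {"translation": [0, 0, -2], "dr": [0, 0, 0]}
    - {"translation": [0, 0, 0], "dr": [0, 0, 0]}
    - {"translation": [0, 0, 0], "dr": [0, 0, 0]}

```text
time_s: 1.55
position: [0.5665, 0.321, 0.0678]
tool_rot: [-0.003, 0.092, 0.996, -0.004]
ft_force: [0.3, 0.4, -0.0]
finger_gap: 0.551
```

```bash
python3 look.py w2
```

```text
pos [0.5665 0.321  0.0678] t 1.55
tcp-down px [[276. 225.]]
yellow [290.1 219.6] [274 202  33  36 958] [0.5595 0.3321 0.012 ]
yellow [ 13.6 372.2] [  5 358  23  38 332] [0.6514 0.0835 0.012 ]
```

View pics/w2.png

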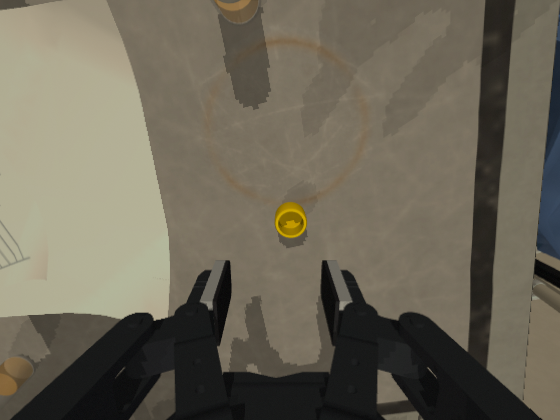

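The cap shows at (290,220), clear of everything around it.

Emit:
carry_out:
  moves:
    - {"translation": [-0.7, 1.1, 0], "dr": [0, 0, 0]}
    - {"translation": [0, 0, 0], "dr": [0, 0, 0]}
    - {"translation": [0, 0, -2], "dr": [0, 0, 0]}
    - {"translation": [0, 0, -1.5], "dr": [0, 0, 0]}
    - {"translation": [0, 0, 0], "dr": [0, 0, 0]}

```text
time_s: 2.1
position: [0.5599, 0.3365, 0.0375]
tool_rot: [0.0, 0.09, 0.996, -0.002]
ft_force: [-0.0, -0.2, -0.2]
finger_gap: 0.549
```

Emit:
carry_out:
  moves:
    - {"translation": [0, -0.4, -1], "dr": [0, 0, 0]}
    - {"translation": [0, 0, -1], "dr": [0, 0, 0]}
    - {"translation": [0, 0, -0.5], "dr": [0, 0, 0]}
    - {"translation": [0, 0, 0], "dr": [0, 0, 0]}
    - {"translation": [0, 0, 0], "dr": [0, 0, 0]}

```text
time_s: 2.6
position: [0.5606, 0.3324, 0.0117]
tool_rot: [0.001, 0.09, 0.996, -0.001]
ft_force: [-0.5, 1.1, -0.2]
finger_gap: 0.552
```

Emit:
carry_out:
  moves:
    - {"translation": [-0.1, -0.1, -0.8], "dr": [0, 0, 0]}
    - {"translation": [0, 0, 0], "dr": [0, 0, 0]}
    - {"translation": [0, 0, 0], "dr": [0, 0, 0]}

```text
time_s: 2.9
position: [0.5601, 0.3315, 0.0038]
tool_rot: [0.002, 0.09, 0.996, -0.001]
ft_force: [0.2, 0.8, -0.4]
finger_gap: 0.549
```

Emit:
carry_out:
  moves:
    - {"translation": [0, 0, 0], "dr": [0, 0, 0]}
    - {"translation": [0, 0, 0], "dr": [0, 0, 0]}
    - {"translation": [0, 0, 0], "dr": [0, 0, 0]}
    - {"translation": [0, 0, 0], "dr": [0, 0, 0]}
    - {"translation": [0, 0, 0], "dr": [0, 0, 0]}
  jaw: 0.9

```text
time_s: 3.4
position: [0.5606, 0.3319, 0.0048]
tool_rot: [0.002, 0.09, 0.996, -0.0]
ft_force: [0.0, 0.2, -0.7]
finger_gap: 0.228
```

Emit:
carry_out:
  moves:
    - {"translation": [0, 0, 0], "dr": [0, 0, 0]}
    - {"translation": [0, 0, 1], "dr": [0, 0, 0]}
    - {"translation": [0, 0, 2], "dr": [0, 0, 0]}
    - {"translation": [0, 0, 3], "dr": [0, 0, 0]}
    - {"translation": [0, 0, 3], "dr": [0, 0, 0]}

```text
time_s: 3.9
position: [0.5562, 0.3297, 0.0924]
tool_rot: [-0.003, 0.09, 0.996, -0.004]
ft_force: [0.0, -0.1, -0.7]
finger_gap: 0.223
```

```bash
python3 look.py w3
```

```text
pos [0.5562 0.3297 0.0924] t 3.9
tcp-down px [[276. 214.]]
yellow [275.7 278.3] [ 256  252   40   53 1766] [0.6078 0.3198 0.012 ]
yellow [ 24.1 364.9] [ 12 351  26  30 274] [0.6564 0.0745 0.012 ]
```

View pics/w3.png

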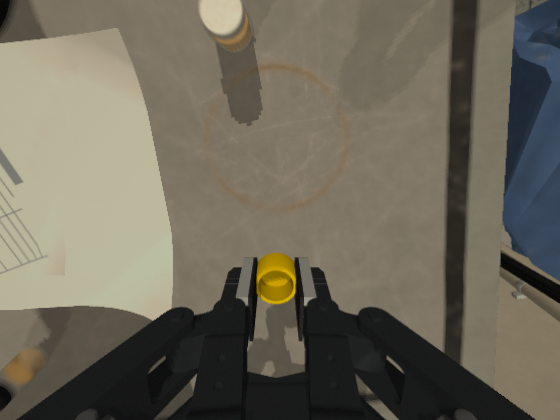

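The cap is held between the pads at (276,278).

Emit:
carry_out:
  moves:
    - {"translation": [-0.9, -4.6, 0.8], "dr": [0, 0, 0]}
    - {"translation": [-0.9, -4.6, 0.8], "dr": [0, 0, 0]}
    - {"translation": [-0.9, -4.6, 0.8], "dr": [0, 0, 0]}
    - {"translation": [-0.9, -4.6, 0], "dr": [0, 0, 0]}
    - {"translation": [-0.9, -4.6, 0], "dr": [0, 0, 0]}

```text
time_s: 4.45
position: [0.5166, 0.1006, 0.1314]
tool_rot: [0.008, 0.085, 0.996, 0.002]
ft_force: [0.7, -0.5, 0.6]
finger_gap: 0.225
```

Emit:
carry_out:
  moves:
    - {"translation": [-0.9, -4.6, 0], "dr": [0, 0, 0]}
    - {"translation": [-0.9, -4.6, 0], "dr": [0, 0, 0]}
    - {"translation": [-0.9, -4.6, 0], "dr": [0, 0, 0]}
    - {"translation": [-0.9, -4.6, 0], "dr": [0, 0, 0]}
    - {"translation": [-0.9, -4.6, 0], "dr": [0, 0, 0]}

```text
time_s: 4.95
position: [0.4697, -0.138, 0.136]
tool_rot: [0.013, 0.084, 0.996, 0.001]
ft_force: [0.9, 0.0, -0.3]
finger_gap: 0.229
```

Emit:
carry_out:
  moves:
    - {"translation": [0, -2, 2], "dr": [0, 0, 0]}
    - {"translation": [0, 0, 0], "dr": [0, 0, 0]}
    - {"translation": [0, 0, 0], "dr": [0, 0, 0]}
    - {"translation": [0, 0, 0], "dr": [0, 0, 0]}

```text
time_s: 5.35
position: [0.4679, -0.1629, 0.1573]
tool_rot: [0.014, 0.088, 0.996, 0.0]
ft_force: [0.4, -0.6, 0.2]
finger_gap: 0.225
```

```bash
python3 look.py w4; python3 -c "
from h import *
st=get_state();A=q2R(st['tool_rot']);print(A.round(3), st['qpos'].round(2))"
```

```text
pos [ 0.4679 -0.1629  0.1573] t 5.35
tcp-down px [[275. 187.]]
green [260.8 344.3] [ 247  317   29   51 1036] [ 0.6523 -0.2132  0.012 ]
yellow [275.8 278.2] [ 256  252   40   52 1743] [ 0.5654 -0.1796  0.012 ]
[[-0.984  0.176  0.027]
 [ 0.176  0.984 -0.001]
 [-0.027  0.003 -1.   ]] [-0.45 -0.18  2.08  0.01  1.22 -1.85]
```

View pics/w4.png

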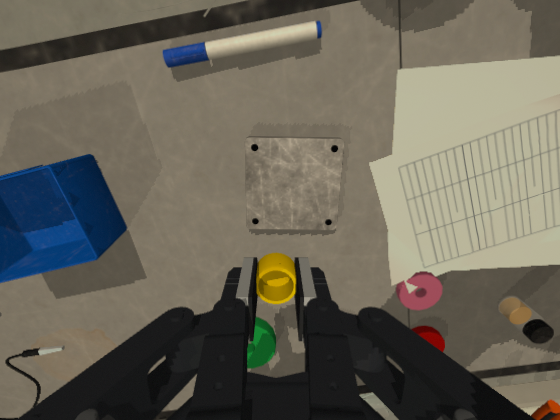

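The plate is centred near (294,185) with holes at (255,147), (335,149), (255,222) and (329,222). The bin is left in the image, the marker above, and the cap is still held.

Run:
```python
from h import *
im=cv2.imread("pics/w4.png");st=np.load("pics/w4.npy");c=cam("wrist",dict(position=st[:3],tool_rot=st[3:]))
g=cv2.cvtColor(im,cv2.COLOR_BGR2GRAY)
H=[]
for x,y in((255,147),(335,149),(255,222),(329,222)):
    p=255-g[y-6:y+7,x-6:x+7].astype(float);p=np.clip(p-200,0,None);yy,xx=np.mgrid[y-6:y+7,x-6:x+7]
    H.append(((p*xx).sum()/p.sum(),(p*yy).sum()/p.sum()))
P=onz(c,H,.011);print(np.round(H,1),P.round(4),P.mean(0).round(4))
for a,b in((0,2),(1,3),(0,1),(2,3)):
    d=P[b]-P[a];print(np.degrees(np.arctan2(d[1],d[0])).round(2),np.hypot(*d[:2]).round(4))
```

```text
[[254.3 147.3]
 [334.2 148.4]
 [255.  221. ]
 [328.1 221.9]] [[ 0.4233 -0.1744  0.011 ]
 [ 0.4374 -0.1017  0.011 ]
 [ 0.4959 -0.1886  0.011 ]
 [ 0.51   -0.1159  0.011 ]] [ 0.4666 -0.1452  0.011 ]
-11.04 0.0739
-11.07 0.074
79.02 0.074
78.96 0.074
```

Emit:
carry_out:
  moves:
    - {"translation": [-0.9, -3.4, -2], "dr": [0, 0.027, 0]}
    - {"translation": [-0.9, -3.3, -2], "dr": [0, 0, 0]}
    - {"translation": [0, 0, -2], "dr": [0, 0, 0]}
    - {"translation": [0, 0, -2], "dr": [0, 0, 0]}
    - {"translation": [0, 0, 0], "dr": [0, 0, 0]}

```text
time_s: 5.9
position: [0.4502, -0.2247, 0.0725]
tool_rot: [-0.001, 0.082, 0.997, 0.0]
ft_force: [0.0, 0.6, -0.2]
finger_gap: 0.229
```

Emit:
carry_out:
  moves:
    - {"translation": [0, -0.6, -2], "dr": [0, 0, 0]}
    - {"translation": [0, 0, -1.5], "dr": [0, 0, 0]}
    - {"translation": [0, 0, -1.0], "dr": [0, 0, 0]}
    - {"translation": [0, 0, -0.7], "dr": [0, 0, 0]}
    - {"translation": [0, 0, 0], "dr": [0, 0, 0]}

```text
time_s: 6.4
position: [0.4527, -0.227, 0.0207]
tool_rot: [-0.0, 0.079, 0.997, 0.0]
ft_force: [0.9, 0.1, -0.9]
finger_gap: 0.227
```

Emit:
carry_out:
  moves:
    - {"translation": [-0.2, -0.4, -0.7], "dr": [0, 0, 0]}
    - {"translation": [0, 0, -0.5], "dr": [0, 0, 0]}
    - {"translation": [0, 0, 0], "dr": [0, 0, 0]}
    - {"translation": [0, 0, 0], "dr": [0, 0, 0]}

```text
time_s: 6.8
position: [0.4521, -0.232, 0.0098]
tool_rot: [0.001, 0.078, 0.997, -0.001]
ft_force: [-0.3, -0.2, 0.4]
finger_gap: 0.224
```

Emit:
carry_out:
  moves:
    - {"translation": [0, 0, -0.5], "dr": [0, 0, 0]}
    - {"translation": [0, 0, 0], "dr": [0, 0, 0]}

```text
time_s: 7.0
position: [0.4524, -0.2323, 0.005]
tool_rot: [0.002, 0.078, 0.997, -0.001]
ft_force: [-0.3, -1.2, 0.9]
finger_gap: 0.229
```

Emit:
carry_out:
  moves:
    - {"translation": [0, 0, 0], "dr": [0, 0, 0]}
    - {"translation": [0, 0, 0], "dr": [0, 0, 0]}
    - {"translation": [0, 0, 0], "dr": [0, 0, 0]}
    - {"translation": [0, 0, 0], "dr": [0, 0, 0]}
  jaw: 0.5

```text
time_s: 7.4
position: [0.4527, -0.2325, 0.0053]
tool_rot: [0.002, 0.078, 0.997, -0.001]
ft_force: [0.6, 0.1, -0.4]
finger_gap: 0.501
```

Emit:
carry_out:
  moves:
    - {"translation": [0, 0, 1], "dr": [0, 0, 0]}
    - {"translation": [0, 0, 2], "dr": [0, 0, 0]}
    - {"translation": [0, 0, 3], "dr": [0, 0, 0]}
    - {"translation": [0, 0, 3], "dr": [0, 0, 0]}
    - {"translation": [0, 0, 3], "dr": [0, 0, 0]}

```text
time_s: 7.9
position: [0.4487, -0.2299, 0.1263]
tool_rot: [-0.003, 0.078, 0.997, 0.002]
ft_force: [-0.6, -0.1, -0.2]
finger_gap: 0.501
```

```bash
python3 look.py w5
```

```text
pos [ 0.4487 -0.2299  0.1263] t 7.9
tcp-down px [[275. 201.]]
green [301.6 363.6] [275 351  54  27 989] [ 0.628  -0.2299  0.012 ]
green [386.8 382.6] [379 370  21  24 219] [ 0.6686 -0.1414  0.012 ]
yellow [273.  210.9] [260 196  26  30 619] [ 0.4534 -0.2326  0.012 ]
```

View pics/w5.png

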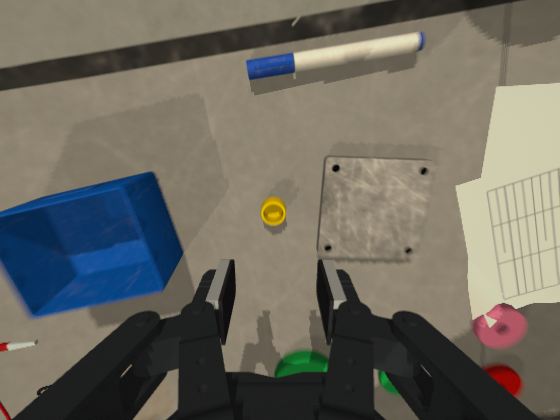

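The cap stands open side up at (273,211), clear of plate and bin. That is about x +3 mm, y -88 mm in the plate frame, as wanted. Next comes the spacer.

Emit:
carry_out:
  moves:
    - {"translation": [4.2, 2.1, 0], "dr": [0, 0, 0]}
    - {"translation": [4.2, 2.1, 0], "dr": [0, 0, 0]}
    - {"translation": [4.2, 2.1, 0], "dr": [0, 0, 0]}
    - {"translation": [4.2, 2.1, 0], "dr": [0, 0, 0]}
    - {"translation": [4.2, 2.1, 0], "dr": [0, 0, 0]}
  jaw: 0.2

```text
time_s: 8.45
position: [0.6678, -0.1273, 0.1419]
tool_rot: [0.008, 0.083, 0.997, -0.004]
ft_force: [1.2, -1.2, 1.0]
finger_gap: 0.803
```

Emit:
carry_out:
  moves:
    - {"translation": [0, 0, -2], "dr": [0, 0, 0]}
    - {"translation": [0, 0, 0], "dr": [0, 0, 0]}
    - {"translation": [0, 0, 0], "dr": [0, 0, 0]}
    - {"translation": [0, 0, 0], "dr": [0, 0, 0]}

```text
time_s: 8.85
position: [0.6733, -0.124, 0.1248]
tool_rot: [0.01, 0.08, 0.997, -0.004]
ft_force: [-0.0, 0.7, 0.5]
finger_gap: 0.808
```

```bash
python3 look.py w6
```

```text
pos [ 0.6733 -0.124   0.1248] t 8.85
tcp-down px [[276. 198.]]
green [152.3 193.3] [ 111  155   83   77 4752] [ 0.6479 -0.2284  0.012 ]
green [272.7 189.1] [ 246  162   54   55 2205] [ 0.6605 -0.1251  0.012 ]
yellow [520.8 136.4] [503 129  40  21 230] [0.6486 0.0779 0.012 ]
yellow [ 27.4 318.8] [ 15 313  28  13 216] [ 0.7561 -0.392   0.012 ]
```

View pics/w6.png

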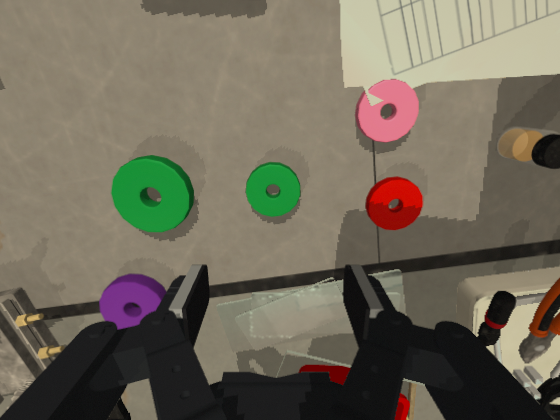

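The small green ring is at (273,189), with the large green ring to its left and the red one to its right, both clear of the fingers.

Emit:
carry_out:
  moves:
    - {"translation": [-1.3, -0.1, -1.5], "dr": [0.01, 0.02, 0]}
    - {"translation": [0, 0, -3], "dr": [0, 0, 0]}
    - {"translation": [0, 0, -3], "dr": [0, 0, 0]}
    - {"translation": [0, 0, -1], "dr": [0, 0, 0]}
    - {"translation": [0, 0, 0], "dr": [0, 0, 0]}

```text
time_s: 9.4
position: [0.6561, -0.1284, 0.0401]
tool_rot: [0.001, 0.082, 0.997, 0.0]
ft_force: [-0.1, 0.0, -0.2]
finger_gap: 0.796
```

```bash
python3 look.py w7
```

```text
pos [ 0.6561 -0.1284  0.0401] t 9.4
tcp-down px [[276. 240.]]
green [114.7 259.4] [  56  208  117  104 9229] [ 0.6469 -0.2281  0.012 ]
green [281.7 252. ] [ 244  216   76   73 4188] [ 0.659  -0.1251  0.012 ]
```

View pics/w7.png

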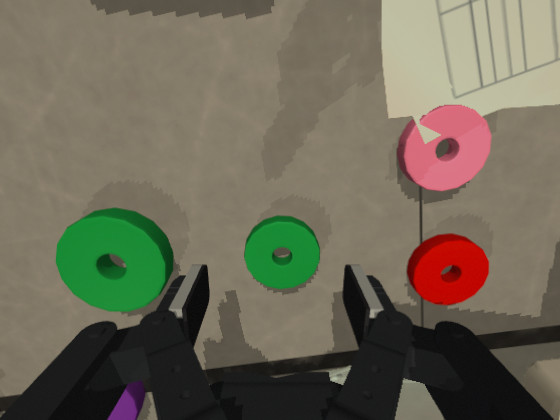

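Emit:
carry_out:
  moves:
    - {"translation": [0.3, 0.4, -1], "dr": [0, 0, 0]}
    - {"translation": [0, 0, -1], "dr": [0, 0, 0]}
    - {"translation": [0, 0, -0.7], "dr": [0, 0, 0]}
    - {"translation": [0, 0, -0.4], "dr": [0, 0, 0]}
    - {"translation": [0, 0, 0], "dr": [0, 0, 0]}
  jaw: 0.3

```text
time_s: 9.95
position: [0.6622, -0.1249, 0.0118]
tool_rot: [0.004, 0.082, 0.997, -0.0]
ft_force: [0.2, 0.2, -0.0]
finger_gap: 0.697
```

Emit:
carry_out:
  moves:
    - {"translation": [-0.3, 0, -0.5], "dr": [0, 0, 0]}
    - {"translation": [0, 0, -0.4], "dr": [0, 0, 0]}
    - {"translation": [0, 0, 0], "dr": [0, 0, 0]}

```text
time_s: 10.25
position: [0.6594, -0.125, 0.0026]
tool_rot: [0.005, 0.082, 0.997, -0.001]
ft_force: [0.2, 0.7, -1.1]
finger_gap: 0.702
```

Emit:
carry_out:
  moves:
    - {"translation": [0, 0, 0], "dr": [0, 0, 0]}
    - {"translation": [0, 0, 0], "dr": [0, 0, 0]}
    - {"translation": [0, 0, 0], "dr": [0, 0, 0]}
    - {"translation": [0, 0, 0], "dr": [0, 0, 0]}
    - {"translation": [0, 0, 0], "dr": [0, 0, 0]}
  jaw: 0.6

```text
time_s: 10.75
position: [0.66, -0.1252, 0.0034]
tool_rot: [0.006, 0.082, 0.997, -0.001]
ft_force: [0.0, 0.2, -0.8]
finger_gap: 0.526
```

Emit:
carry_out:
  moves:
    - {"translation": [0, 0, 0], "dr": [0, 0, 0]}
    - {"translation": [0, 0, 1], "dr": [0, 0, 0]}
    - {"translation": [0, 0, 2], "dr": [0, 0, 0]}
    - {"translation": [0, 0, 3], "dr": [0, 0, 0]}
    - {"translation": [0, 0, 1], "dr": [0, 0, 0]}
  jaw: 0.9

```text
time_s: 11.25
position: [0.6575, -0.1246, 0.0737]
tool_rot: [0.003, 0.082, 0.997, -0.0]
ft_force: [0.1, 0.1, -0.2]
finger_gap: 0.521
```

```bash
python3 look.py w8
```

```text
pos [ 0.6575 -0.1246  0.0737] t 11.25
tcp-down px [[276. 221.]]
green [131.5 236.4] [  82  192   99   90 6787] [ 0.6474 -0.2285  0.012 ]
green [275.7 280. ] [ 231  236   90   88 6212] [ 0.7005 -0.1316  0.012 ]
```

View pics/w8.png

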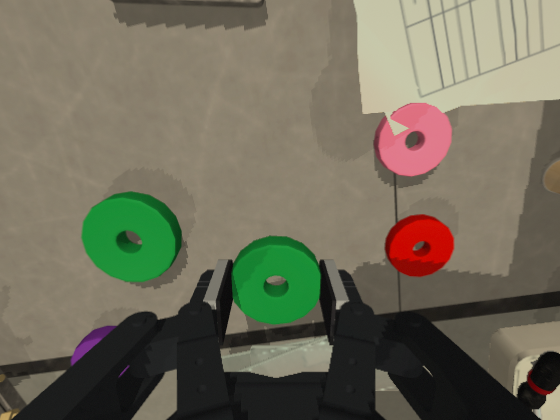

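Run:
```python
from h import *
st=np.load("pics/w8.npy");c=cam("wrist",dict(position=st[:3],tool_rot=st[3:]))
print(st[:3], onz(c,[(275.7,279)],st[2]+.0086))
```

```text
[ 0.65753257 -0.12456967  0.07366794] [[ 0.65605048 -0.12428786  0.08226794]]
```

Emit:
carry_out:
  moves:
    - {"translation": [-3.7, -0.4, 0], "dr": [0, 0, 0]}
    - {"translation": [-3.7, -0.4, 0], "dr": [0, 0, 0]}
    - {"translation": [-3.7, -0.4, 0], "dr": [0, 0, 0]}
    - {"translation": [-3.7, -0.4, 0], "dr": [0, 0, 0]}
    - {"translation": [-3.0, -0.4, 0], "dr": [0, 0, 0]}

```text
time_s: 11.8
position: [0.4763, -0.1441, 0.0719]
tool_rot: [0.003, 0.081, 0.997, -0.0]
ft_force: [-1.0, 0.5, -0.2]
finger_gap: 0.519
```

Emit:
carry_out:
  moves:
    - {"translation": [0, 0, 0], "dr": [0, 0, 0]}
    - {"translation": [0, 0, 0], "dr": [0, 0, 0]}
    - {"translation": [0, 0, 0], "dr": [0, 0, 0]}

```text
time_s: 12.1
position: [0.472, -0.1435, 0.0693]
tool_rot: [0.001, 0.082, 0.997, 0.0]
ft_force: [-0.6, 0.4, -0.6]
finger_gap: 0.521
```

Emit:
carry_out:
  moves:
    - {"translation": [-0.4, -0.2, -1.5], "dr": [0, 0, 0]}
    - {"translation": [0, 0, -1.5], "dr": [0, 0, 0]}
    - {"translation": [0, 0, -0.8], "dr": [0, 0, 0]}
    - {"translation": [0, 0, 0], "dr": [0, 0, 0]}
    - {"translation": [0, 0, 0], "dr": [0, 0, 0]}

```text
time_s: 12.6
position: [0.4735, -0.1459, 0.0315]
tool_rot: [0.003, 0.08, 0.997, -0.0]
ft_force: [-0.2, -1.0, -0.0]
finger_gap: 0.523
```

Emit:
carry_out:
  moves:
    - {"translation": [-0.6, 0, 0], "dr": [0, 0, 0]}
    - {"translation": [0, 0, -0.8], "dr": [0, 0, 0]}
    - {"translation": [0, 0, -0.4], "dr": [0, 0, 0]}
    - {"translation": [0, 0, 0], "dr": [0, 0, 0]}

```text
time_s: 13.0
position: [0.4685, -0.1463, 0.0203]
tool_rot: [0.005, 0.08, 0.997, -0.001]
ft_force: [-0.0, -0.1, -0.1]
finger_gap: 0.52
```

Emit:
carry_out:
  moves:
    - {"translation": [0, 0, -0.3], "dr": [0, 0, 0]}
    - {"translation": [0, 0, -0.2], "dr": [0, 0, 0]}
    - {"translation": [0, 0, 0], "dr": [0, 0, 0]}

```text
time_s: 13.3
position: [0.4686, -0.1464, 0.015]
tool_rot: [0.005, 0.08, 0.997, -0.001]
ft_force: [0.5, 1.0, -0.5]
finger_gap: 0.52
```

Emit:
carry_out:
  moves:
    - {"translation": [0, 0, 0], "dr": [0, 0, 0]}
    - {"translation": [0, 0, 0], "dr": [0, 0, 0]}
    - {"translation": [0, 0, 0], "dr": [0, 0, 0]}
    - {"translation": [0, 0, 0], "dr": [0, 0, 0]}
  jaw: 0.3

```text
time_s: 13.7
position: [0.4692, -0.1466, 0.0156]
tool_rot: [0.005, 0.08, 0.997, -0.001]
ft_force: [0.7, -0.2, -0.6]
finger_gap: 0.703
```

Emit:
carry_out:
  moves:
    - {"translation": [0, 0, 1], "dr": [0, 0, 0]}
    - {"translation": [0, 0, 2], "dr": [0, 0, 0]}
    - {"translation": [0, 0, 3], "dr": [0, 0, 0]}
    - {"translation": [0, 0, 3], "dr": [0, 0, 0]}
    - {"translation": [0, 0, 2], "dr": [0, 0, 0]}

```text
time_s: 14.2
position: [0.4661, -0.1453, 0.1282]
tool_rot: [0.002, 0.08, 0.997, 0.0]
ft_force: [0.6, -0.6, 0.4]
finger_gap: 0.702
```

Emit:
carry_out:
  moves:
    - {"translation": [0, 0, 0], "dr": [0, 0, 0]}
    - {"translation": [0, 0, 0], "dr": [0, 0, 0]}

```text
time_s: 14.4
position: [0.4684, -0.1463, 0.1329]
tool_rot: [0.006, 0.08, 0.997, -0.001]
ft_force: [-1.0, 0.2, -0.3]
finger_gap: 0.7
```

```bash
sed -i 's/onz(c,ce\[i\],z)\[0\].round(4))/onz(c,ce[i],z)[0].round(4), "plate-z:",onz(c,ce[i],.023)[0].round(4))/' look.py; python3 look.py w9
```

```text
pos [ 0.4684 -0.1463  0.1329] t 14.4
tcp-down px [[276. 197.]]
green [275.6 206.2] [ 249  180   54   53 2162] [ 0.4733 -0.1471  0.012 ] plate-z: [ 0.4695 -0.1465  0.023 ]
green [230.4 356. ] [ 204  335   55   48 1770] [ 0.6366 -0.2236  0.012 ] plate-z: [ 0.626  -0.2198  0.023 ]
yellow [179.3 198.6] [165 185  29  28 583] [ 0.4525 -0.2311  0.012 ] plate-z: [ 0.4496 -0.227   0.023 ]
yellow [512.8 331.1] [500 321  26  26 243] [0.6501 0.0764 0.012 ] plate-z: [0.6389 0.0677 0.023 ]
```

View pics/w9.png

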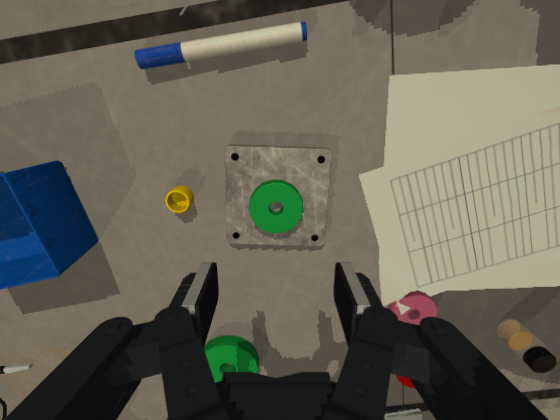

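The ring lies flat on the plate, centred at (276,206), about 3 mm from the plate's centre. The white-capped vial is next.

Emit:
carry_out:
  moves:
    - {"translation": [-0.5, 4.6, 0.4], "dr": [0, 0, 0]}
    - {"translation": [-0.5, 4.6, 0.4], "dr": [0, 0, 0]}
    - {"translation": [-0.5, 4.6, 0.4], "dr": [0, 0, 0]}
    - {"translation": [-0.5, 4.6, 0.4], "dr": [0, 0, 0]}
    - {"translation": [-0.5, 4.6, 0.4], "dr": [0, 0, 0]}
  jaw: 0.35

```text
time_s: 14.95
position: [0.4383, 0.086, 0.1459]
tool_rot: [0.001, 0.087, 0.996, -0.001]
ft_force: [1.4, -0.1, -0.8]
finger_gap: 0.649
```

Emit:
carry_out:
  moves:
    - {"translation": [-0.5, 4.6, 0], "dr": [0, 0, 0]}
    - {"translation": [-0.5, 4.6, 0], "dr": [0, 0, 0]}
    - {"translation": [-0.5, 4.6, 0], "dr": [0, 0, 0]}
    - {"translation": [-0.5, 4.6, 0], "dr": [0, 0, 0]}
    - {"translation": [-0.4, 4.0, 0], "dr": [0, 0, 0]}

```text
time_s: 15.45
position: [0.4074, 0.3181, 0.1384]
tool_rot: [-0.004, 0.086, 0.996, -0.004]
ft_force: [0.3, -1.2, 1.4]
finger_gap: 0.649
```

Emit:
carry_out:
  moves:
    - {"translation": [0, 0, 0], "dr": [0, 0, 0]}
    - {"translation": [0, 0, 0], "dr": [0, 0, 0]}
    - {"translation": [0, 0, 0], "dr": [0, 0, 0]}

```text
time_s: 15.75
position: [0.4039, 0.3208, 0.1334]
tool_rot: [-0.007, 0.083, 0.997, -0.006]
ft_force: [0.8, -0.7, -0.2]
finger_gap: 0.649
```

```bash
python3 look.py w10
```

```text
pos [0.4039 0.3208 0.1334] t 15.75
tcp-down px [[277. 200.]]
```

View pics/w10.png

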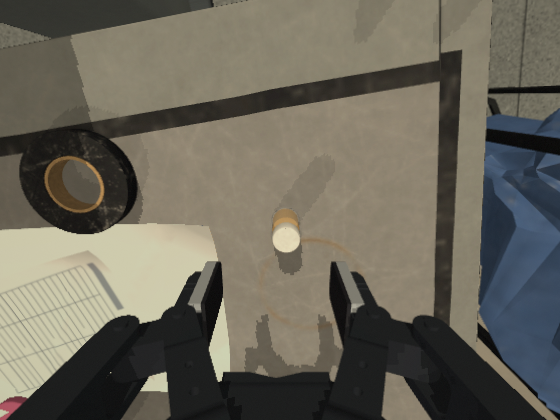

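```bash
cat > cap.py <<'E'
# white or black cap top circle in wrist image near px -> vial axis
import sys
from h import *
name,px,py,mode=sys.argv[1],int(sys.argv[2]),int(sys.argv[3]),sys.argv[4]
zt=float(sys.argv[5]) if len(sys.argv)>5 else .05
st=np.load(f"pics/{name}.npy");c=cam("wrist",dict(position=st[:3],tool_rot=st[3:]))
hsv=cv2.cvtColor(cv2.imread(f"pics/{name}.png"),cv2.COLOR_BGR2HSV)
m=cv2.inRange(hsv,(0,0,165),(180,70,255)) if mode=="white" else cv2.inRange(hsv,(0,0,0),(180,255,45))
nn,l,s,ce=cv2.connectedComponentsWithStats(m)
i=min((i for i in range(1,nn) if s[i,4]>60),key=lambda i:np.hypot(*(ce[i]-[px,py])))
P=onz(c,ce[i],zt)[0]
print(s[i],ce[i].round(1),"axis",P.round(4),"move cm",((P-st[:3])*100).round(2), "toolz",q2R(st[3:])[:,2].round(3))
E
python3 cap.py w10 286 239 white
python3 - <<'E'
from h import *
E
```

```text
[272 223  28  29 641] [285.7 237.4] axis [0.421  0.3251 0.05  ] move cm [ 1.71  0.43 -8.34] toolz [-0.015 -0.011 -1.   ]
```

White cap top at (286,237), giving the vial axis at (0.421, 0.325). The top-view estimate agrees.

Emit:
carry_out:
  moves:
    - {"translation": [1.7, 0.4, 0], "dr": [0.011, -0.015, 0]}
    - {"translation": [0, 0, 0], "dr": [0, 0, 0]}
    - {"translation": [0, 0, -2], "dr": [0, 0, 0]}
    - {"translation": [0, 0, -2], "dr": [0, 0, 0]}
    - {"translation": [0, 0, 0], "dr": [0, 0, 0]}

```text
time_s: 16.3
position: [0.4258, 0.3209, 0.0936]
tool_rot: [0.002, 0.087, 0.996, 0.001]
ft_force: [-1.2, 0.7, -1.0]
finger_gap: 0.648
```

```bash
python3 look.py w11; python3 cap.py w11 286 239 white
```

```text
pos [0.4258 0.3209 0.0936] t 16.3
tcp-down px [[275. 212.]]
[264 214  34  35 895] [280.6 231.8] axis [0.4219 0.3251 0.05  ] move cm [-0.39  0.41 -4.36] toolz [ 0.004  0.002 -1.   ]
```

View pics/w11.png

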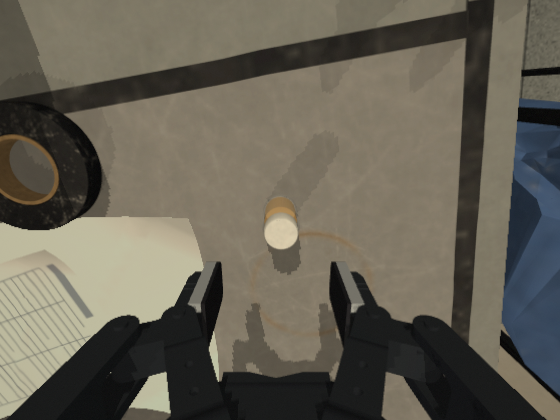

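The cap top is at (281,232), and the second estimate of the axis is (0.422, 0.325). I'm going down.

Emit:
carry_out:
  moves:
    - {"translation": [-0.4, 0.4, -1], "dr": [0, 0, 0]}
    - {"translation": [0, 0, -1], "dr": [0, 0, 0]}
    - {"translation": [0, 0, 0], "dr": [0, 0, 0]}
    - {"translation": [0, 0, 0], "dr": [0, 0, 0]}

```text
time_s: 16.75
position: [0.4243, 0.3263, 0.0765]
tool_rot: [0.005, 0.088, 0.996, 0.003]
ft_force: [-0.2, 0.4, -0.7]
finger_gap: 0.654
```

Emit:
carry_out:
  moves:
    - {"translation": [-0.3, 0, -1.5], "dr": [0, 0.01, 0]}
    - {"translation": [0, 0, -1.5], "dr": [0, 0, 0]}
    - {"translation": [0, 0, -1], "dr": [0, 0, 0]}
    - {"translation": [0, 0, 0], "dr": [0, 0, 0]}
    - {"translation": [0, 0, 0], "dr": [0, 0, 0]}

```text
time_s: 17.25
position: [0.4205, 0.3262, 0.0327]
tool_rot: [-0.001, 0.088, 0.996, 0.003]
ft_force: [0.4, 0.1, 0.0]
finger_gap: 0.654
```

Emit:
carry_out:
  moves:
    - {"translation": [0, 0, -1], "dr": [0, 0, 0]}
    - {"translation": [0, 0, -1], "dr": [0, 0, 0]}
    - {"translation": [0, 0, 0], "dr": [0, 0, 0]}
    - {"translation": [0, 0, 0], "dr": [0, 0, 0]}

```text
time_s: 17.65
position: [0.4209, 0.3264, 0.0113]
tool_rot: [-0.001, 0.088, 0.996, 0.003]
ft_force: [-0.2, 0.3, -0.2]
finger_gap: 0.653
```

Emit:
carry_out:
  moves:
    - {"translation": [0, 0, 0], "dr": [0, 0, 0]}
    - {"translation": [0, 0, 0], "dr": [0, 0, 0]}
    - {"translation": [0, 0, 0], "dr": [0, 0, 0]}
  jaw: 0.6

```text
time_s: 17.95
position: [0.4214, 0.3267, 0.012]
tool_rot: [-0.0, 0.088, 0.996, 0.003]
ft_force: [0.2, -0.2, -0.2]
finger_gap: 0.401
```

Emit:
carry_out:
  moves:
    - {"translation": [0, 0, 0], "dr": [0, 0, 0]}
    - {"translation": [0, 0, 0], "dr": [0, 0, 0]}
    - {"translation": [0, 0, 0], "dr": [0, 0, 0]}
    - {"translation": [0, 0, 0], "dr": [0, 0, 0]}
    - {"translation": [0, 0, 0], "dr": [0, 0, 0]}
  jaw: 0.85

```text
time_s: 18.45
position: [0.4219, 0.327, 0.0128]
tool_rot: [0.0, 0.087, 0.996, 0.004]
ft_force: [0.3, 0.1, -0.6]
finger_gap: 0.292
```

Emit:
carry_out:
  moves:
    - {"translation": [0, 0, 0.5], "dr": [0, 0, 0]}
    - {"translation": [0, 0, 1], "dr": [0, 0, 0]}
    - {"translation": [0, 0, 2], "dr": [0, 0, 0]}
    - {"translation": [0, 0, 2], "dr": [0, 0, 0]}
    - {"translation": [0, 0, 2], "dr": [0, 0, 0]}

```text
time_s: 18.95
position: [0.4192, 0.3252, 0.0887]
tool_rot: [-0.003, 0.088, 0.996, 0.001]
ft_force: [0.4, 0.8, -0.8]
finger_gap: 0.289
```

```bash
python3 look.py w12;python3 cap.py w12 276 270 white 0.1295
```

```text
pos [0.4192 0.3252 0.0887] t 18.95
tcp-down px [[275. 215.]]
yellow [272.7 265.8] [253 251  41  42 485] [0.457  0.3164 0.012 ] plate-z: [0.4509 0.3175 0.023 ]
[ 250  289   53   56 2124] [276.  318.5] axis [0.416  0.3258 0.1295] move cm [-0.31  0.06  4.08] toolz [-0.005  0.003 -1.   ]
```

View pics/w12.png

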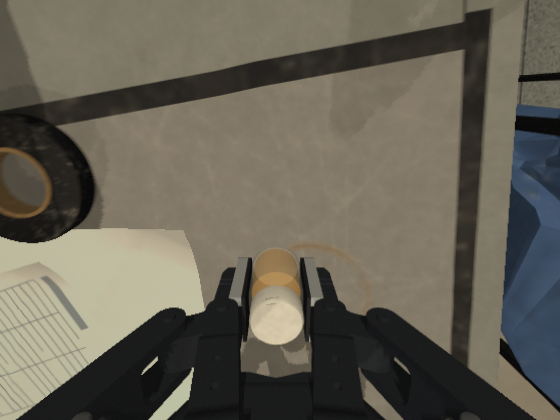

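The vial is held upright between the pads, cap top at (276,318).

Emit:
carry_out:
  moves:
    - {"translation": [0.5, -3.5, 1], "dr": [0, 0, 0]}
    - {"translation": [0.5, -4.6, 1], "dr": [0, 0, 0]}
    - {"translation": [0.5, -4.6, 0], "dr": [0, 0, 0]}
    - {"translation": [0.5, -4.6, 0], "dr": [0, 0, 0]}
    - {"translation": [0.5, -4.6, 0], "dr": [0, 0, 0]}

```text
time_s: 19.5
position: [0.4489, 0.1067, 0.1194]
tool_rot: [0.006, 0.082, 0.997, 0.006]
ft_force: [1.1, 0.0, -0.4]
finger_gap: 0.291
```

Emit:
carry_out:
  moves:
    - {"translation": [0.5, -4.6, 0], "dr": [0, 0, 0]}
    - {"translation": [0.5, -4.6, 0], "dr": [0, 0, 0]}
    - {"translation": [0.5, -4.6, 0], "dr": [0, 0, 0]}
    - {"translation": [0.5, -4.6, 0], "dr": [0, 0, 0]}
    - {"translation": [0.5, -3.5, 0], "dr": [0, 0, 0]}

```text
time_s: 20.0
position: [0.4739, -0.1225, 0.1221]
tool_rot: [0.01, 0.082, 0.997, 0.006]
ft_force: [0.2, 0.8, 0.1]
finger_gap: 0.288
```

Emit:
carry_out:
  moves:
    - {"translation": [0, 0, 0], "dr": [0, 0, 0]}
    - {"translation": [0, 0, 0], "dr": [0, 0, 0]}
    - {"translation": [0, 0, 0], "dr": [0, 0, 0]}

```text
time_s: 20.3
position: [0.4742, -0.1264, 0.1229]
tool_rot: [0.011, 0.086, 0.996, 0.005]
ft_force: [0.0, -0.0, -0.7]
finger_gap: 0.289
```

Emit:
carry_out:
  moves:
    - {"translation": [-0.5, -2, 0], "dr": [-0.008, 0.023, 0]}
    - {"translation": [0, 0, -2], "dr": [0, 0, 0]}
    - {"translation": [0, 0, -2], "dr": [0, 0, 0]}
    - {"translation": [0, 0, 0], "dr": [0, 0, 0]}
    - {"translation": [0, 0, 0], "dr": [0, 0, 0]}

```text
time_s: 20.8
position: [0.4697, -0.1409, 0.083]
tool_rot: [0.0, 0.081, 0.997, 0.001]
ft_force: [-0.4, 0.4, -0.4]
finger_gap: 0.294
```

Emit:
carry_out:
  moves:
    - {"translation": [0, -0.5, -1.5], "dr": [0, 0, 0]}
    - {"translation": [0, 0, -1.2], "dr": [0, 0, 0]}
    - {"translation": [0, 0, 0], "dr": [0, 0, 0]}
    - {"translation": [0, 0, 0], "dr": [0, 0, 0]}

```text
time_s: 21.2
position: [0.4709, -0.1453, 0.0557]
tool_rot: [0.002, 0.079, 0.997, 0.0]
ft_force: [1.0, -0.2, -0.1]
finger_gap: 0.287
```

```bash
python3 look.py w13;python3 - <<'E'
from h import *
st=np.load("pics/w13.npy");print(q2R(st[3:])[:,2].round(3))
cv2.imwrite("pics/w13s.png",cv2.resize(read_camera("scene")[230:330,210:350,::-1],(784,560),interpolation=cv2.INTER_CUBIC))
E
```

```text
pos [ 0.4709 -0.1453  0.0557] t 21.2
tcp-down px [[276. 231.]]
green [273.2 232.9] [ 236  207   75   62 2784] [ 0.467  -0.1463  0.012 ] plate-z: [ 0.4622 -0.1454  0.023 ]
yellow [142.5 231. ] [ 122  212   42   39 1132] [ 0.4521 -0.2307  0.012 ] plate-z: [ 0.4482 -0.2248  0.023 ]
yellow [274.3 267.1] [ 251  249   44   45 1036] [ 0.4923 -0.1496  0.012 ] plate-z: [ 0.4861 -0.1486  0.023 ]
[ 0.003 -0.    -1.   ]
```

View pics/w13.png

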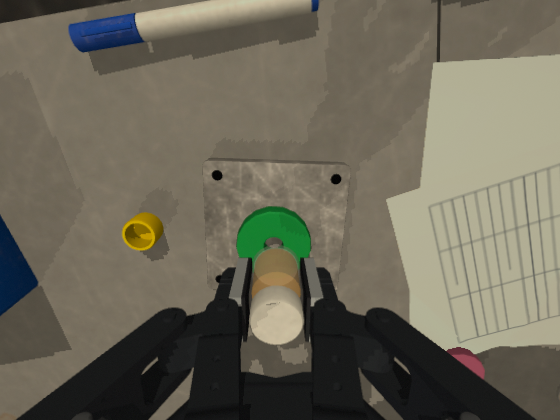

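View pics/w13s.png

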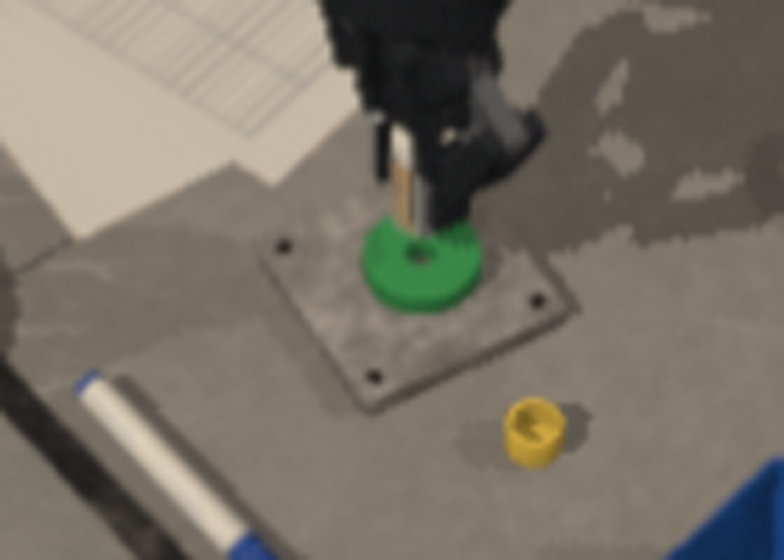

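Seen from the wrist, the vial hangs above the ring (ring centre at about (273,240)), lined up to a millimetre or two. I'm setting it down.

Emit:
carry_out:
  moves:
    - {"translation": [-0.2, -0.1, -0.8], "dr": [0, 0, 0]}
    - {"translation": [0, 0, -0.5], "dr": [0, 0, 0]}
    - {"translation": [0, 0, 0], "dr": [0, 0, 0]}
    - {"translation": [0, 0, 0], "dr": [0, 0, 0]}

```text
time_s: 21.7
position: [0.4692, -0.1468, 0.0426]
tool_rot: [0.002, 0.08, 0.997, -0.0]
ft_force: [0.1, -0.3, -1.0]
finger_gap: 0.292
```

Emit:
carry_out:
  moves:
    - {"translation": [0, 0, -0.4], "dr": [0, 0, 0]}
    - {"translation": [0, 0, -0.2], "dr": [0, 0, 0]}
    - {"translation": [0, 0, 0], "dr": [0, 0, 0]}
    - {"translation": [0, 0, 0], "dr": [0, 0, 0]}

```text
time_s: 22.1
position: [0.4694, -0.1469, 0.0363]
tool_rot: [0.003, 0.08, 0.997, -0.0]
ft_force: [0.8, 0.5, -0.3]
finger_gap: 0.29
```

Emit:
carry_out:
  moves:
    - {"translation": [0, 0, -0.1], "dr": [0, 0, 0]}
    - {"translation": [0, 0, 0], "dr": [0, 0, 0]}
    - {"translation": [0, 0, 0], "dr": [0, 0, 0]}

```text
time_s: 22.4
position: [0.4698, -0.147, 0.0356]
tool_rot: [0.003, 0.08, 0.997, -0.0]
ft_force: [-0.4, -0.4, -0.0]
finger_gap: 0.287
```

Emit:
carry_out:
  moves:
    - {"translation": [0, 0, 0], "dr": [0, 0, 0]}
    - {"translation": [0, 0, 0], "dr": [0, 0, 0]}
    - {"translation": [0, 0, 0], "dr": [0, 0, 0]}
    - {"translation": [0, 0, 0], "dr": [0, 0, 0]}
  jaw: 0.4

```text
time_s: 22.8
position: [0.47, -0.1471, 0.0359]
tool_rot: [0.003, 0.08, 0.997, -0.0]
ft_force: [0.5, 0.4, -0.2]
finger_gap: 0.598
```

Emit:
carry_out:
  moves:
    - {"translation": [0, 0, 1], "dr": [0, 0, 0]}
    - {"translation": [0, 0, 2], "dr": [0, 0, 0]}
    - {"translation": [0, 0, 3], "dr": [0, 0, 0]}
    - {"translation": [0, 0, 3], "dr": [0, 0, 0]}
    - {"translation": [0, 0, 2], "dr": [0, 0, 0]}

```text
time_s: 23.3
position: [0.4666, -0.1457, 0.148]
tool_rot: [-0.001, 0.08, 0.997, 0.001]
ft_force: [0.3, -0.7, 0.7]
finger_gap: 0.602
```

Emit:
carry_out:
  moves:
    - {"translation": [0, 0, 0], "dr": [0, 0, 0]}
    - {"translation": [0, 0, 0], "dr": [0, 0, 0]}

```text
time_s: 23.5
position: [0.4688, -0.1466, 0.1526]
tool_rot: [0.003, 0.08, 0.997, -0.001]
ft_force: [-0.4, 0.8, 0.1]
finger_gap: 0.597
```

```bash
python3 look.py w14;python3 cap.py w14 276 250 white 0.073
```

```text
pos [ 0.4688 -0.1466  0.1526] t 23.5
tcp-down px [[276. 192.]]
green [276.1 192.9] [ 251  175   51   45 1097] [ 0.4665 -0.1457  0.012 ] plate-z: [ 0.4633 -0.1452  0.023 ]
green [235.5 349.1] [ 213  324   47   53 1866] [ 0.6453 -0.222   0.012 ] plate-z: [ 0.6352 -0.2185  0.023 ]
yellow [185.4 192.6] [172 180  27  26 517] [ 0.4525 -0.2314  0.012 ] plate-z: [ 0.4499 -0.2275  0.023 ]
yellow [274.9 199.9] [262 192  27  20 233] [ 0.4733 -0.1479  0.012 ] plate-z: [ 0.4698 -0.1474  0.023 ]
[261 208  28  27 602] [274.9 221. ] axis [ 0.471  -0.1475  0.073 ] move cm [ 0.22 -0.09 -7.96] toolz [ 0.007 -0.002 -1.   ]
```

View pics/w14.png

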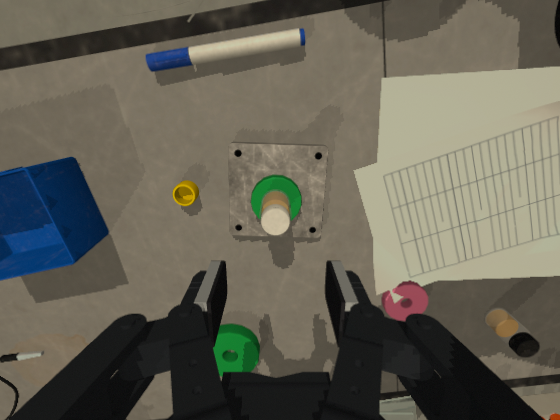

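The white-capped vial stands upright on the ring: cap top (275,221), axis (0.471,-0.1475), ring (0.469,-0.1465). The black-capped vial is next.

Emit:
carry_out:
  moves:
    - {"translation": [2.6, 3.2, 0], "dr": [0, 0, 0]}
    - {"translation": [2.6, 3.2, 0], "dr": [0, 0, 0]}
    - {"translation": [2.6, 3.2, 0], "dr": [0, 0, 0]}
    - {"translation": [2.6, 3.2, 0], "dr": [0, 0, 0]}
    - {"translation": [2.6, 3.2, 0], "dr": [0, 0, 0]}
  jaw: 0.35

```text
time_s: 24.05
position: [0.5965, 0.0157, 0.1441]
tool_rot: [-0.003, 0.084, 0.996, -0.001]
ft_force: [0.5, -1.3, 0.7]
finger_gap: 0.648
```

Emit:
carry_out:
  moves:
    - {"translation": [2.6, 3.2, 0], "dr": [0, 0, 0]}
    - {"translation": [1.9, 2.6, -1], "dr": [0, 0, 0]}
    - {"translation": [0, 0, 0], "dr": [0, 0, 0]}
    - {"translation": [0, 0, 0], "dr": [0, 0, 0]}
    - {"translation": [0, 0, 0], "dr": [0, 0, 0]}

```text
time_s: 24.55
position: [0.6405, 0.0803, 0.1234]
tool_rot: [-0.01, 0.081, 0.997, -0.002]
ft_force: [-0.1, -0.4, -0.0]
finger_gap: 0.648
```

```bash
python3 look.py w15;python3 cap.py w15 276 225 black
```

```text
pos [0.6405 0.0803 0.1234] t 24.55
tcp-down px [[276. 204.]]
yellow [527.1 362.6] [512 352  33  22 430] [0.8464 0.3079 0.012 ] plate-z: [0.8341 0.2987 0.023 ]
[262 223  30  31 725] [276.4 238.4] axis [0.6525 0.0786 0.05  ] move cm [ 1.21 -0.17 -7.34] toolz [-0.02  -0.002 -1.   ]
```

View pics/w15.png

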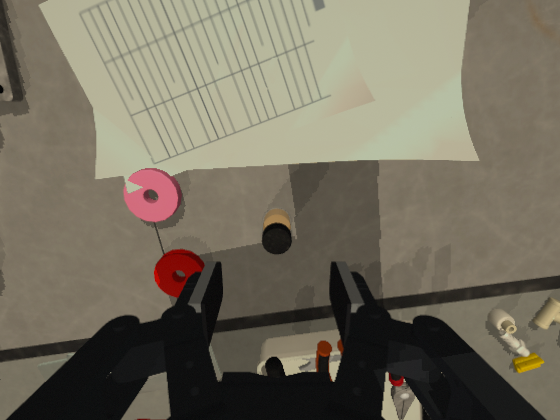

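The black cap top is at (276,238), axis (0.653, 0.0786). The red ring at (180,272) stays clear of the fingers.

Emit:
carry_out:
  moves:
    - {"translation": [1.2, -0.2, 0], "dr": [0, -0.02, 0]}
    - {"translation": [0, 0, -1.5], "dr": [0, 0, 0]}
    - {"translation": [0, 0, -1.5], "dr": [0, 0, 0]}
    - {"translation": [0, 0, 0], "dr": [0, 0, 0]}
    - {"translation": [0, 0, 0], "dr": [0, 0, 0]}

```text
time_s: 25.1
position: [0.6521, 0.0744, 0.091]
tool_rot: [0.001, 0.084, 0.996, -0.001]
ft_force: [0.2, -0.2, 0.5]
finger_gap: 0.65
```

```bash
python3 look.py w16;python3 cap.py w16 276 225 black
```

```text
pos [0.6521 0.0744 0.091 ] t 25.1
tcp-down px [[276. 214.]]
yellow [551.1 373.8] [542 365  18  19 273] [0.8457 0.2999 0.012 ] plate-z: [0.8319 0.2894 0.023 ]
[265 221  35  36 990] [281.8 238.8] axis [0.6521 0.0785 0.05  ] move cm [-0.   0.4 -4.1] toolz [ 0.002 -0.002 -1.   ]
```

Emit:
carry_out:
  moves:
    - {"translation": [0.1, 0.4, -1], "dr": [0, 0, 0]}
    - {"translation": [0, 0, -0.6], "dr": [0, 0, 0]}
    - {"translation": [0, 0, 0], "dr": [0, 0, 0]}
    - {"translation": [0, 0, 0], "dr": [0, 0, 0]}

```text
time_s: 25.55
position: [0.6532, 0.0791, 0.0739]
tool_rot: [0.001, 0.084, 0.996, -0.001]
ft_force: [0.5, 1.0, -0.5]
finger_gap: 0.649
```

Emit:
carry_out:
  moves:
    - {"translation": [-0.1, 0, -1.5], "dr": [0, 0, 0]}
    - {"translation": [0, 0, -1.5], "dr": [0, 0, 0]}
    - {"translation": [0, 0, -1.2], "dr": [0, 0, 0]}
    - {"translation": [0, 0, 0], "dr": [0, 0, 0]}
    - {"translation": [0, 0, 0], "dr": [0, 0, 0]}

```text
time_s: 26.05
position: [0.6513, 0.0792, 0.0273]
tool_rot: [0.001, 0.084, 0.996, -0.001]
ft_force: [1.3, 0.5, 0.2]
finger_gap: 0.653
```

Emit:
carry_out:
  moves:
    - {"translation": [0.1, 0, -1], "dr": [0, 0, 0]}
    - {"translation": [0, 0, -0.5], "dr": [0, 0, 0]}
    - {"translation": [0, 0, 0], "dr": [0, 0, 0]}
    - {"translation": [0, 0, 0], "dr": [0, 0, 0]}

```text
time_s: 26.45
position: [0.6529, 0.0791, 0.0115]
tool_rot: [0.001, 0.084, 0.996, -0.001]
ft_force: [0.0, 0.3, -0.0]
finger_gap: 0.655
```

Emit:
carry_out:
  moves:
    - {"translation": [0, 0, 0], "dr": [0, 0, 0]}
    - {"translation": [0, 0, 0], "dr": [0, 0, 0]}
    - {"translation": [0, 0, 0], "dr": [0, 0, 0]}
  jaw: 0.6

```text
time_s: 26.75
position: [0.6536, 0.0792, 0.0125]
tool_rot: [0.002, 0.084, 0.996, -0.001]
ft_force: [0.6, 1.0, -0.0]
finger_gap: 0.395
```

Emit:
carry_out:
  moves:
    - {"translation": [0, 0, 0], "dr": [0, 0, 0]}
    - {"translation": [0, 0, 0], "dr": [0, 0, 0]}
    - {"translation": [0, 0, 0], "dr": [0, 0, 0]}
    - {"translation": [0, 0, 0], "dr": [0, 0, 0]}
    - {"translation": [0, 0, 0], "dr": [0, 0, 0]}
  jaw: 0.85

```text
time_s: 27.25
position: [0.654, 0.0792, 0.0133]
tool_rot: [0.002, 0.084, 0.996, -0.001]
ft_force: [0.2, 0.0, -0.4]
finger_gap: 0.291
```

Emit:
carry_out:
  moves:
    - {"translation": [0, 0, 0.5], "dr": [0, 0, 0]}
    - {"translation": [0, 0, 1], "dr": [0, 0, 0]}
    - {"translation": [0, 0, 2], "dr": [0, 0, 0]}
    - {"translation": [0, 0, 2], "dr": [0, 0, 0]}
    - {"translation": [0, 0, 2], "dr": [0, 0, 0]}

```text
time_s: 27.75
position: [0.6508, 0.0791, 0.0884]
tool_rot: [-0.001, 0.084, 0.996, -0.001]
ft_force: [0.1, 0.4, -1.2]
finger_gap: 0.289
```

Emit:
carry_out:
  moves:
    - {"translation": [-1.5, -3.6, 1], "dr": [0, 0, 0]}
    - {"translation": [-1.5, -3.6, 0], "dr": [0, 0, 0]}
    - {"translation": [-1.5, -3.6, 0], "dr": [0, 0, 0]}
    - {"translation": [-1.5, -3.6, 0], "dr": [0, 0, 0]}
    - {"translation": [-1.5, -3.6, 0], "dr": [0, 0, 0]}

```text
time_s: 28.25
position: [0.5797, -0.1022, 0.1108]
tool_rot: [0.008, 0.079, 0.997, -0.001]
ft_force: [-1.3, -1.0, 0.1]
finger_gap: 0.292
```

Emit:
carry_out:
  moves:
    - {"translation": [-1.5, -3.6, 0], "dr": [0, 0, 0]}
    - {"translation": [-0.8, -1.5, 0], "dr": [0, 0, 0]}
    - {"translation": [0, 0, 0], "dr": [0, 0, 0]}
    - {"translation": [0, 0, 0], "dr": [0, 0, 0]}
    - {"translation": [0, 0, 0], "dr": [0, 0, 0]}

```text
time_s: 28.75
position: [0.5554, -0.1592, 0.116]
tool_rot: [0.011, 0.082, 0.997, -0.002]
ft_force: [0.0, -0.3, 0.4]
finger_gap: 0.289
```

```bash
python3 look.py w17;python3 cap.py w17 276 318 black 0.135
```

```text
pos [ 0.5554 -0.1592  0.116 ] t 28.75
tcp-down px [[276. 202.]]
green [274.7  96.7] [ 241   64   66   70 2077] [ 0.4697 -0.1458  0.012 ] plate-z: [ 0.4697 -0.1458  0.023 ]
green [201.9 293.9] [185 273  37  43 958] [ 0.6311 -0.2425  0.012 ] plate-z: [ 0.6238 -0.2381  0.023 ]
yellow [157.4  93.7] [140  77  36  34 948] [ 0.4535 -0.2315  0.012 ] plate-z: [ 0.4542 -0.2276  0.023 ]
yellow [285.4 259.5] [276 248  21  28 221] [ 0.6074 -0.159   0.012 ] plate-z: [ 0.6012 -0.1584  0.023 ]
yellow [264.5 272.4] [253 250  27  41 418] [ 0.6176 -0.18    0.012 ] plate-z: [ 0.6109 -0.1784  0.023 ]
[   17   258   543   162 41305] [285.1 366.1] axis [ 0.5998 -0.1615  0.135 ] move cm [ 4.43 -0.23  1.9 ] toolz [ 0.021 -0.006 -1.   ]
```

View pics/w17.png

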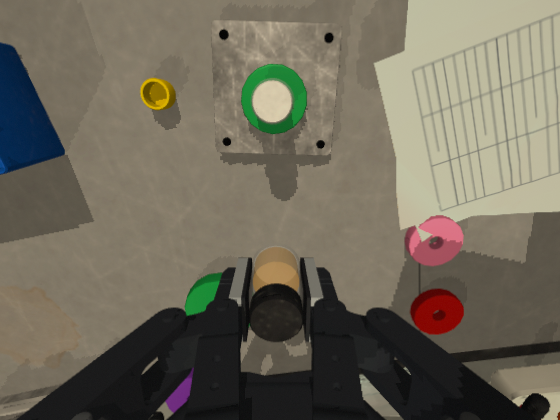

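The black-capped vial is held upright at (276,310), and the white vial is centred on its ring at (272,102). I'm levelling the tool and lowering.

Emit:
carry_out:
  moves:
    - {"translation": [-0.1, -0.3, 0], "dr": [0.006, 0.021, 0]}
    - {"translation": [0, 0, -2], "dr": [0, 0, 0]}
    - {"translation": [0, 0, -2], "dr": [0, 0, 0]}
    - {"translation": [0, 0, -1], "dr": [0, 0, 0]}
    - {"translation": [0, 0, 0], "dr": [0, 0, 0]}

```text
time_s: 29.3
position: [0.5573, -0.1592, 0.0659]
tool_rot: [-0.001, 0.079, 0.997, 0.0]
ft_force: [-0.2, 0.5, 0.1]
finger_gap: 0.291
```

Emit:
carry_out:
  moves:
    - {"translation": [-0.3, -0.3, -1.5], "dr": [0, 0, 0]}
    - {"translation": [0, 0, -1.5], "dr": [0, 0, 0]}
    - {"translation": [0, 0, -1], "dr": [0, 0, 0]}
    - {"translation": [0, 0, 0], "dr": [0, 0, 0]}
    - {"translation": [0, 0, 0], "dr": [0, 0, 0]}

```text
time_s: 29.8
position: [0.5548, -0.1623, 0.0234]
tool_rot: [-0.0, 0.078, 0.997, -0.0]
ft_force: [-0.1, -0.2, 0.4]
finger_gap: 0.288
```

Emit:
carry_out:
  moves:
    - {"translation": [0, 0, -0.5], "dr": [0, 0, 0]}
    - {"translation": [0, 0, -0.4], "dr": [0, 0, 0]}
    - {"translation": [0, 0, 0], "dr": [0, 0, 0]}
    - {"translation": [0, 0, 0], "dr": [0, 0, 0]}

```text
time_s: 30.2
position: [0.5558, -0.1628, 0.0151]
tool_rot: [0.001, 0.078, 0.997, -0.0]
ft_force: [0.9, -0.9, -0.5]
finger_gap: 0.288
```

Emit:
carry_out:
  moves:
    - {"translation": [0, 0, -0.2], "dr": [0, 0, 0]}
    - {"translation": [0, 0, 0], "dr": [0, 0, 0]}
    - {"translation": [0, 0, 0], "dr": [0, 0, 0]}

```text
time_s: 30.5
position: [0.5563, -0.1629, 0.0136]
tool_rot: [0.001, 0.078, 0.997, -0.001]
ft_force: [0.5, 0.3, -0.8]
finger_gap: 0.292
```

Emit:
carry_out:
  moves:
    - {"translation": [0, 0, 0], "dr": [0, 0, 0]}
    - {"translation": [0, 0, 0], "dr": [0, 0, 0]}
    - {"translation": [0, 0, 0], "dr": [0, 0, 0]}
    - {"translation": [0, 0, 0], "dr": [0, 0, 0]}
  jaw: 0.4

```text
time_s: 30.9
position: [0.5567, -0.1631, 0.0141]
tool_rot: [0.002, 0.078, 0.997, -0.001]
ft_force: [0.0, -0.4, -0.2]
finger_gap: 0.603
```

Emit:
carry_out:
  moves:
    - {"translation": [0, 0, 1], "dr": [0, 0, 0]}
    - {"translation": [0, 0, 2], "dr": [0, 0, 0]}
    - {"translation": [0, 0, 3], "dr": [0, 0, 0]}
    - {"translation": [0, 0, 4], "dr": [0, 0, 0]}
    - {"translation": [0, 0, 4], "dr": [0, 0, 0]}

```text
time_s: 31.4
position: [0.5509, -0.1609, 0.153]
tool_rot: [-0.005, 0.078, 0.997, 0.002]
ft_force: [1.0, -0.4, 0.6]
finger_gap: 0.602
```

Emit:
carry_out:
  moves:
    - {"translation": [0, 0, 2], "dr": [0, 0, 0]}
    - {"translation": [0, 0, 0], "dr": [0, 0, 0]}
    - {"translation": [0, 0, 0], "dr": [0, 0, 0]}
    - {"translation": [0, 0, 0], "dr": [0, 0, 0]}

```text
time_s: 31.8
position: [0.5543, -0.1622, 0.1829]
tool_rot: [0.002, 0.078, 0.997, -0.001]
ft_force: [1.0, -0.1, -0.3]
finger_gap: 0.598
```

```bash
python3 look.py w18;python3 cap.py w18 276 215 black; python3 cap.py w18 276 100 white .073
python3 - <<'E'
from h import *
for n in ("scene","top"):
    cv2.imwrite(f"pics/{n}1.png", read_camera(n)[:,:,::-1])
a=cv2.imread("pics/scene1.png")[200:360,180:400]; cv2.imwrite("pics/scene1z.png",cv2.resize(a,None,fx=3.5,fy=3.5,interpolation=cv2.INTER_CUBIC))
E
```

```text
pos [ 0.5543 -0.1622  0.1829] t 31.8
tcp-down px [[276. 185.]]
green [278.2 101.3] [ 253   76   51   53 1311] [ 0.4702 -0.1464  0.012 ] plate-z: [ 0.4702 -0.1465  0.023 ]
green [238.  270.1] [ 204  245   57   55 1755] [ 0.6453 -0.2208  0.012 ] plate-z: [ 0.6392 -0.2182  0.023 ]
yellow [187.3  97.6] [174  85  27  26 543] [ 0.4534 -0.2317  0.012 ] plate-z: [ 0.454  -0.2288  0.023 ]
[264 188  24  25 446] [275.3 199.8] axis [ 0.5558 -0.1627  0.05  ] move cm [  0.15  -0.06 -13.29] toolz [ 0.003 -0.002 -1.   ]
[264  88  28  31 680] [277.6 103.1] axis [ 0.4714 -0.1475  0.073 ] move cm [ -8.28   1.46 -10.99] toolz [ 0.003 -0.002 -1.   ]
```

View pics/w18.png

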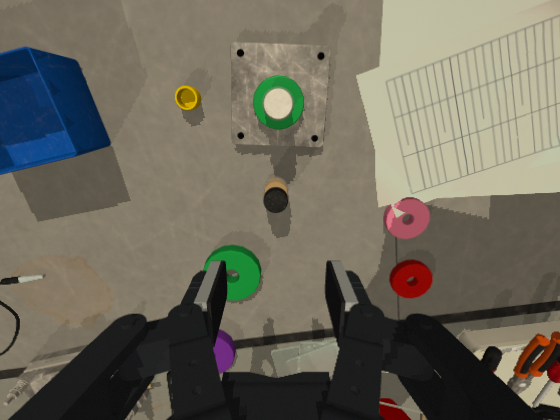

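View pics/scene1z.png

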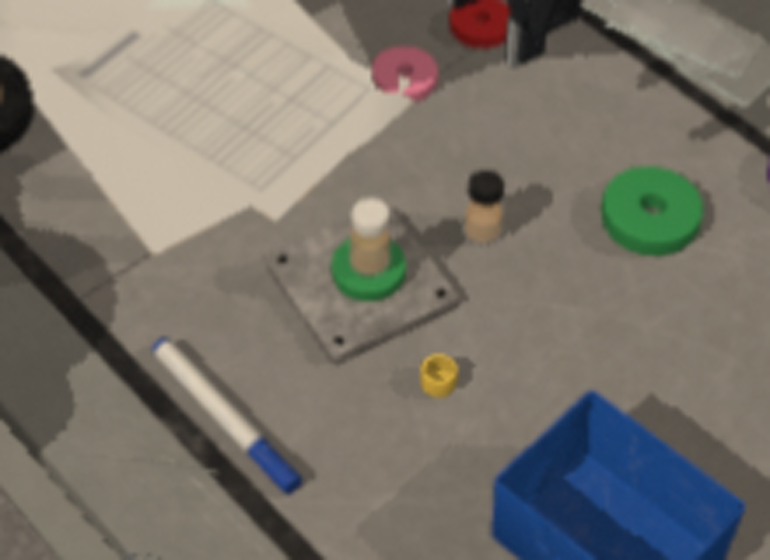

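Everything stands where it should. The black vial is upright at (275,200), in the plate frame x 91 mm, y 0 mm. The white vial is on the ring at (278,103) and the cap at (187,98). The gripper is well clear.

Emit:
carry_out:
  moves:
    - {"translation": [0, 0, 0], "dr": [0, 0, 0]}
    - {"translation": [0, 0, 0], "dr": [0, 0, 0]}
    - {"translation": [0, 0, 0], "dr": [0, 0, 0]}

```text
time_s: 32.25
position: [0.5524, -0.1615, 0.1784]
tool_rot: [-0.002, 0.078, 0.997, 0.0]
ft_force: [0.4, -0.5, -0.5]
finger_gap: 0.598
```

```bash
python3 -c "
from workcell import *
print(hand_in())"
```

```text
the job is handed in; nothing more can be done
None
```

The kit is set out around the plate and the job was handed in at about 32 s. I moved the yellow cap first, then the small green spacer ring, the white-capped vial and the black-capped vial, releasing each once it stood on its surface.

My last camera checks put every part inside its limits:

| Part | Measured position | Limit |
|---|---|---|
| Spacer ring | flat, about 3 mm from the plate's centre | 12 mm |
| White-capped vial | upright, about 2 mm from the ring's centre | 10 mm |
| Black-capped vial | upright behind the plate, x ≈ 91 mm, y ≈ 0 mm in the plate frame | x 74.5 to 104.5 mm, y ±15 mm |
| Yellow cap | open side up on the bin side, x ≈ +3 to +4 mm, y ≈ −87 to −88 mm in the plate frame | x ±15 mm, y −102 to −72 mm |

- **Bystanders:** I did not touch the tape roll or the marker. They looked unmoved in the pictures, though I did not measure them.
- **Contact:** At hand-in the gripper was about 18 cm above the bench and touching nothing. The wrist force readings stayed around 1 N throughout.
- **Disagreements:** The scene camera's first fix on the ring and the cap differed from the top camera's by up to 6 mm, because it saw the sides of the parts. I used the wrist and top camera readings instead, which agreed to within a few millimetres. No check failed.

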